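Rack the scent bottles and open the safety cap

TASK

Stand the square stock bottle and the dropper bottle that are out on the table upright in empty cells of the wooden crate, one bottle to a cell, and let go of both, so that neither can tip and the stock bottle cannot turn. Then open the stock bottle's push-and-turn safety cap: press it down, twist it about a sixth to a fifth of a turn anticlockwise (seen from above) while it is down, and lift it off. Finish while still holding the cap in the gripper, level and about 5 cm clear above its bottle's mouth; do not put it down, knock nothing over, and leave everything else where it is.

Things in the scene. Friction and masses are not known exactly. Their poses are not given: they have to be found in the camera images.
- stock_bottle_mid (a point): Stock bottle: amber, square body 54 x 54 mm (corners rounded 8 mm, foot tapered to 47 mm over the lowest 4 mm), shoulder from 58 to 72 mm, round neck, black ribbed cap; 114 mm tall with cap, about 0.36 kg. Point on its axis, 31 mm above its underside; z up, x and y square to the faces. Starts upright on the table. It can be carried by its locked cap, which holds it safely.
- stock_bottle_mouth (a point): Centre of the stock bottle's mouth (top of the neck), on its axis, 102 mm above its underside. Axes as the bottle.
- safety_cap_mid (a point): Safety cap: black, round, ribbed, 41 mm in diameter, 32 mm tall. Point on its axis half-way up, 98 mm above the bottle's underside when closed; z up along the axis. Closed, three bayonet lugs lock it against lifting and turning; an inner spring holds it up.
- safety_cap_top (a point): Centre of the cap's top face, 16 mm above its middle. Pushing moves it from about 5 N on; 4 mm down (9 N) frees the lock, it stops at 6.5 mm (11.5 N). While over 4 mm down it turns anticlockwise seen from above; 48 to 80 degrees round (relative to the bottle) the lugs are free and it lifts straight off (20 mm up clears the neck). Near 84 degrees is a stop.
- dropper_bottle_mid (a point): Dropper bottle out on the table: amber round body 35 mm in diameter up to 55 mm, rounded shoulder, black dropper cap above: collar 22 mm in diameter from 69 to 80 mm, then a bulb that narrows to a 10 mm tip at 105 mm; 0.075 kg. The point is on its axis at half height, 52.5 mm above its underside. Starts upright.
- crate: Fixed wooden crate, 138 x 204 x 45 mm, 2 x 3 square cells of 60 x 60 mm inside, walls 6 mm, floor 6 mm thick, cell pitch 66 mm. Origin under its centre on the table; x across the two rows (rows at x = -33 and +33 mm), y along the three cells (-66, 0, +66 mm), z up. The cells at (33, 66) and (33, -66) mm are taken by the spare dropper and the stamp.
- cell_near_right (a point): Centre of the inner floor (6 mm above the table) of the cell at crate (-33, -66) mm, empty at the start. Axes as the crate.
- cell_near_mid (a point): The same for the cell at crate (-33, 0) mm, empty at the start.
- cell_near_left (a point): The same for the cell at crate (-33, 66) mm, empty at the start.
- cell_far_mid (a point): The same for the cell at crate (33, 0) mm, empty at the start.
- spare_dropper: A second dropper bottle like the first, standing in the crate; leave it. Origin at the centre of its underside.
- seal_stamp: Brass seal stamp with turned wooden handle, 28 mm wide, 82 mm tall, standing in the crate; leave it. Origin at the centre of its underside.
- spool: Spool of wick on the table, 52 mm across, 36 mm tall, with a loose end; leave it. Its origin is on the rim; the spool's axis lies 25 mm along its +y.
- probe_thermometer: Dial thermometer lying on the table, 172 mm long, 11 mm thick, along its y axis (dial 44 mm at +y); leave it. Origin at its middle.
- seal_press: Dark green lever press, fixed furniture at the right of the table; 0.25 m tall, its lever sticks out up to the right to 0.3 m. Keep the arm clear of it. Origin under the centre of its base (about 170 x 110 mm).

How it is judged:
By the outcome, as a careful person would: the job done as asked, in the order asked, and still so for the second after the job is handed in, while the arm keeps its last pose, push and grip.
It also fails if it takes over 58 s, if anything falls off the work surface, if the arm or the gripper's body presses on something with over 40 N, if the wrist force passes 120 N, or if a joint passes its speed limit or range.

ROBOT

A 6-joint arm with a two-finger parallel gripper is mounted at the origin on a cart in front of the work surface, level with it; the furniture and walls round the work are solid. World frame = base frame: x ahead of the robot, y to its left, z up, the work surface at z = 0. Lengths are in m, angles in rad, forces in N, time in s.
With the tool pointing down it reaches from about 0.275 to 0.875 m from the base axis. Payload 12.5 kg.
Tool frame: the origin (TCP) lies at the very end of the fingers, on their centre line; the grasp point (between the pads) lies 19 mm behind it; x points along the fingers, y is the direction in which the jaws open and shut, and the axes are right-handed (so a half turn about x gives the same grasp; the last joint's range is limited). The gripper opens to 85 mm and grips with 20 to 120 N. Pads are 22 mm wide; open, the fingers measure 114 mm over their backs; the gripper's body (76 mm by 85 mm) begins 54 mm behind the grasp point. The pads swing forward as they close: fully open they stand 13 mm farther back than shut.
Start: joints at [-1.19, 0.351, 1.652, -0, 1.139, -0.085], TCP at [0.247, -0.491, 0.231] pointing down, gripper open.
Joint ranges: [-2.75, 2.75], [-0.79, 2.1], [0.01, 2.65], [-1.57, 4.71], [0.07, 3.14], [-2.87, 2.87]. Speed limits (rad/s): [2.22, 2.22, 2.79, 3.14, 3.14, 3.14].

INTERFACE

Orientations are given as a 3x3 rotation matrix whose columns are the frame's x, y, z axes.
In Python, from bench import manip gives the robot as it stands. Calls block until the motion is done:
- manip.move_ptp(position, orientation): joint-space move of the TCP to a pose.
- manip.move_l(position, attitude=None, max_speed=0.15): straight line of the TCP; attitude=None keeps the orientation; max_speed is the mean speed in m/s.
- manip.move_j(angles): joint-space move.
- manip.set_gripper(opening, effort=None): opening from 0.0 (shut) to 1.0 (fully open); effort is the grip in N (None keeps the last); returns when the fingers have stopped.
- manip.dwell(seconds).
- manip.inverse_kinematics(position, orientation): joint angles nearest the present ones, or None.
- manip.grab_frame(name): name is "side" or "top" or "wrist"; returns (picture, depth): 400x640x3 uint8, red, green, blue; 400x640 float32, m along the optical axis (not along the pixel's ray), 0 where there is no reading.
- manip.get_calibration(name): a dict with "camera_matrix" (3x3 intrinsics, pixels), "k1" (the pictures are not rectified: a ray, as slopes to the right and down, at radius r is drawn at 1 + k1 r^2 times it, then the intrinsics apply), "R" (3x3) and "t" (3): a world point X has camera coordinates R X + t. Camera axes: x right, y down, z forward; pixel columns grow to the right and rows downward; lengths in m; the calibration is good to about 2 mm. A picture is of the moment at which its call begins: read the wrist's pose just before it. get_calibration takes no time and is no camera call; for the wrist camera it gives the pose at the moment of the call.
A pose or a line that the arm cannot do raises manip.Unreachable and nothing moves.
- manip.sign_off(): hands the job in, once; it reports no verdict.
Trained networks look in the newest picture that a camera, given by its name, has taken for a name from the list of things; names that differ only in an ending like _2 or _b are one class to them, and where a whole thing is asked for, a point or a joint stands for the part that bears it (a point fixed in the world has none). Each returns a list of dicts, best first, with "confidence" (0 to 1); they miss things now and then, are a little off and sometimes report something else, mostly with a low value. They report only what shows in the picture. A call takes as long as a camera call.
- manip.look_for(camera, name): "at" ([x, y, z] in m, in world coordinates, good to about 4 mm: the middle of the surface that is visible of it).
Readings, each from a call of its own:
- manip.current_time(): time.
- manip.current_qpos(): joint angles.
- manip.current_joint_vel(): joint speeds.
- manip.current_joint_torque(): joint torques, N m.
- manip.current_ee_pos(): TCP position.
- manip.current_tcp_rot(): TCP orientation.
- manip.current_force(): force on the tool from outside, world axes, zero at the start.
- manip.current_ft_torque(): the same for the moment, N m.
- manip.current_grip_width(): opening from 0.0 (shut) to 1.0 (fully open).
Only numpy, scipy, OpenCV 4.12 (cv2) and the standard library are available. Lean on these libraries where they do the work, as an engineer would, in place of code of your own. Each camera call takes 0.05 s, during which the arm holds its last target.

## Working session

There is one attempt and no reset: what is moved stays moved. The work goes in short steps, each a Python script; the robot and the scene stay as the last script left them, time stands still between calls to the robot, and variables do not carry over. Pictures are saved under pics/ and viewed, and the job is handed in when it is done.

```bash
mkdir -p pics; ls; python3 - <<'E'
from bench import manip
import cv2,numpy as np
np.set_printoptions(precision=4,suppress=True)
for c in ["top","side","wrist"]:
    p,d=manip.grab_frame(c); cv2.imwrite(f"pics/{c}0.png",p[:,:,::-1]); np.save(f"pics/{c}0.npy",d)
    k=manip.get_calibration(c); print(c,k)
    for n in ["stock_bottle_mid","safety_cap_mid","dropper_bottle_mid","crate","spare_dropper","seal_stamp","spool","probe_thermometer","seal_press"]:
        r=manip.look_for(c,n)
        print(n,[(np.round(q["at"],3).tolist(),round(q["confidence"],2)) for q in r[:3]])
print(manip.current_time())
E
```

```text
pics
top {'camera_matrix': array([[405.9019,   0.    , 321.7269],
       [  0.    , 405.9019, 198.1142],
       [  0.    ,   0.    ,   1.    ]]), 'k1': -0.03558361783038518, 'R': array([[-0.0076, -0.9996, -0.0276],
       [-0.987 ,  0.0119, -0.1603],
       [ 0.1605,  0.026 , -0.9867]]), 't': array([0.0066, 0.5169, 1.1404])}
stock_bottle_mid [([0.463, -0.165, 0.064], 0.74)]
safety_cap_mid [([0.475, -0.174, 0.114], 0.73)]
dropper_bottle_mid [([0.479, 0.309, 0.061], 0.67)]
crate [([0.542, 0.073, 0.005], 0.81)]
spare_dropper [([0.569, -0.006, 0.07], 0.63)]
seal_stamp [([0.475, -0.175, 0.113], 0.71)]
spool [([0.361, 0.137, 0.035], 0.65)]
probe_thermometer [([0.542, 0.074, 0.004], 0.41)]
seal_press []
side {'camera_matrix': array([[512.9028,   0.    , 316.1516],
       [  0.    , 512.9028, 200.6347],
       [  0.    ,   0.    ,   1.    ]]), 'k1': 0.0339062414626161, 'R': array([[-0.9997,  0.0082,  0.0249],
       [-0.0177,  0.486 , -0.8738],
       [-0.0193, -0.8739, -0.4857]]), 't': array([0.4869, 0.1064, 1.419 ])}
stock_bottle_mid [([0.362, 0.156, 0.029], 0.15)]
safety_cap_mid [([0.477, -0.163, 0.109], 0.52)]
dropper_bottle_mid []
crate [([0.534, 0.102, 0.028], 0.72), ([0.476, -0.16, 0.043], 0.42)]
spare_dropper [([0.574, 0.006, 0.062], 0.72), ([0.537, 0.104, 0.031], 0.16)]
seal_stamp [([0.583, 0.143, 0.066], 0.45)]
spool [([0.359, 0.157, 0.032], 0.66)]
probe_thermometer [([0.38, -0.076, 0.009], 0.71)]
seal_press []
wrist {'camera_matrix': array([[292.4971,   0.    , 324.6797],
       [  0.    , 292.4971, 199.0115],
       [  0.    ,   0.    ,   1.    ]]), 'k1': -0.047001070127589244, 'R': array([[ 0.4496, -0.8932, -0.    ],
       [-0.8629, -0.4344,  0.2582],
       [-0.2307, -0.1161, -0.9661]]), 't': array([-0.5501, -0.0343,  0.3782])}
stock_bottle_mid []
safety_cap_mid []
dropper_bottle_mid []
crate []
spare_dropper []
seal_stamp []
spool []
probe_thermometer []
seal_press []
1.5
```

View pics/top0.png

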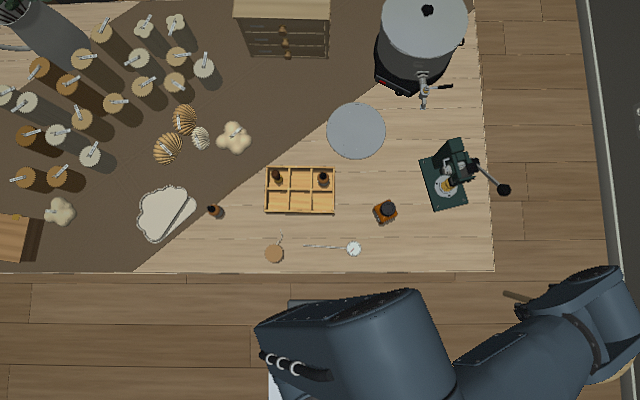

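View pics/side0.png

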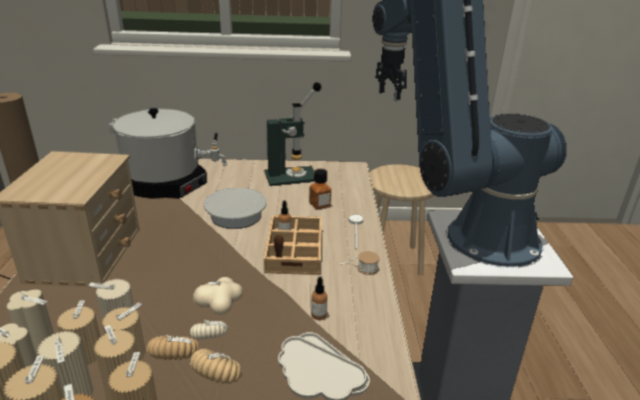

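View pics/wrist0.png

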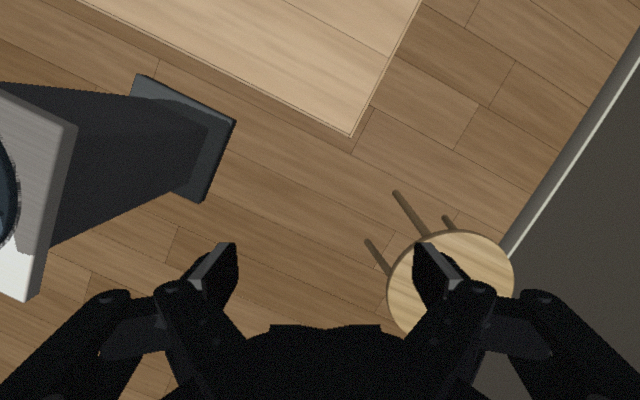

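The top picture shows the crate at about (300,190), square to the world. The stock bottle is at (385,212) and turned, the dropper is at (214,210), and the spool is at (274,252). Next I'll take one wide wrist view for finer measurements.

```bash
cat > h.py <<'E'
from bench import manip
import cv2,numpy as np
np.set_printoptions(precision=4,suppress=True)
def Rd(a):
    c,s=np.cos(a),np.sin(a)
    return np.array([[0,c,s],[0,s,-c],[-1,0,0]])
def pts(d,k):
    v,u=np.mgrid[0:400,0:640].astype(np.float32)
    K=k["camera_matrix"]; xd=(u-K[0,2])/K[0,0]; yd=(v-K[1,2])/K[1,1]
    x,y=xd.copy(),yd.copy()
    for _ in range(8):
        f=1+k["k1"]*(x*x+y*y); x=xd/f;y=yd/f
    P=np.stack([x*d,y*d,d],-1)
    return (P-k["t"])@k["R"]
def proj(X,k):
    c=k["R"]@np.asarray(X)+k["t"]; x,y=c[:2]/c[2]; f=1+k["k1"]*(x*x+y*y)
    K=k["camera_matrix"]; return K[0,0]*x*f+K[0,2],K[1,1]*y*f+K[1,2]
def shot(c,name):
    k=manip.get_calibration(c); p,d=manip.grab_frame(c)
    cv2.imwrite(f"pics/{name}.png",p[:,:,::-1]); np.savez(f"pics/{name}.npz",d=d,p=p,**k); return p,d,k
E
python3 - <<'E'
from h import *
a=-np.pi/2
for a in (-np.pi/2,np.pi/2):
    print(a,manip.inverse_kinematics([0.42,-0.03,0.28],Rd(a)))
print(manip.current_tcp_rot(),manip.current_ee_pos())
q=[manip.inverse_kinematics([0.42,-0.03,0.28],Rd(a)) for a in (-np.pi/2,np.pi/2)]
q=[x for x in q if x is not None]
q=min(q,key=lambda x:abs(x[5]))
manip.move_j(q)
p,d,k=shot("wrist","w1")
for n in ["stock_bottle_mid","safety_cap_mid","dropper_bottle_mid","crate","spare_dropper","seal_stamp"]:
    r=manip.look_for("wrist",n)
    print(n,[(np.round(q["at"],3).tolist(),round(q["confidence"],2)) for q in r[:3]])
print(manip.current_time(),manip.current_ee_pos(),k)
E
```

```text
-1.5707963267948966 [-0.182   0.0556  1.8956 -0.      1.1904  1.3888]
1.5707963267948966 [-0.182   0.0556  1.8956 -0.      1.1904 -1.7528]
[[-0.      0.4491 -0.8935]
 [-0.     -0.8935 -0.4491]
 [-1.     -0.      0.    ]] [ 0.247  -0.4914  0.2313]
stock_bottle_mid [([0.476, -0.16, 0.062], 0.65)]
safety_cap_mid [([0.474, -0.173, 0.11], 0.92)]
dropper_bottle_mid [([0.483, 0.309, 0.054], 0.86), ([0.368, 0.135, 0.036], 0.52)]
crate [([0.547, 0.076, 0.007], 0.61)]
spare_dropper [([0.564, -0.004, 0.066], 0.91)]
seal_stamp [([0.579, 0.128, 0.071], 0.6), ([0.546, 0.074, 0.011], 0.37)]
3.65 [ 0.42   -0.0302  0.28  ] {'camera_matrix': array([[292.4971,   0.    , 324.6797],
       [  0.    , 292.4971, 199.0115],
       [  0.    ,   0.    ,   1.    ]]), 'k1': -0.047001070127589244, 'R': array([[ 0.0002, -1.    ,  0.0002],
       [-0.9661, -0.0001,  0.2582],
       [-0.2582, -0.0003, -0.9661]]), 't': array([-0.0309,  0.3593,  0.5337])}
```

View pics/w1.png

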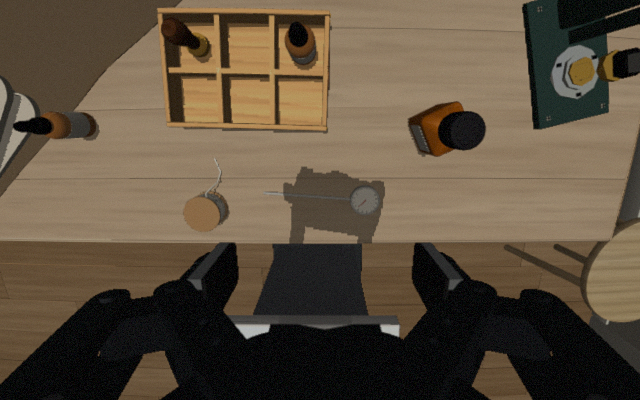

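The wrist view shows the whole crate at (160-330, 8-130), the stock bottle at (445,130), and the dropper at (60,125). I'll fit these from depth.

```bash
python3 - <<'E'
from h import *
from scipy.optimize import minimize
z=np.load("pics/w1.npz"); P=pts(z["d"],z); d=z["d"]; p=z["p"].astype(int)
t=P[200:230,100:170]; 
def sel(x0,x1,y0,y1,z0,z1): 
    m=(d>0)&(P[...,0]>x0)&(P[...,0]<x1)&(P[...,1]>y0)&(P[...,1]<y1)&(P[...,2]>z0)&(P[...,2]<z1); return P[m]
tb=sel(.42,.47,-.1,0.0,-.03,.03); print("table z",np.median(tb[:,2]),tb[:,2].std())
c=sel(.44,.64,-.06,.2,.036,.052)
r=cv2.minAreaRect(c[:,:2].astype(np.float32)*1000); print("crate",r,np.median(c[:,2]))
# model fit: wall-top grid template
def cost(v):
    x,y,a=v; ca,sa=np.cos(a),np.sin(a)
    q=(c[:,:2]-[x,y])@np.array([[ca,-sa],[sa,ca]])
    dx=np.min(np.abs(q[:,[0]]-[-.066,0,.066]),1); dy=np.min(np.abs(q[:,[1]]-[-.099,-.033,.033,.099]),1)
    e=np.maximum(np.minimum(dx,dy)-.0025,0); out=np.maximum(np.abs(q)-[.069,.102],0).sum(1)
    return np.minimum(e,.01).mean()+np.minimum(out,.02).mean()
best=min((minimize(cost,[.545+i*.003,.073+j*.003,0],method="Nelder-Mead",options=dict(initial_simplex=[[.545+i*.003,.073+j*.003,0],[.549+i*.003,.073+j*.003,0.0],[.545+i*.003,.077+j*.003,0],[.545+i*.003,.073+j*.003,0.05]])) for i in (-1,0,1) for j in(-1,0,1)),key=lambda r:r.fun)
print("crate fit",best.x,best.fun,len(c))
cap=sel(.42,.54,-.23,-.11,.108,.125); print("cap",cap.shape,np.median(cap[:,2]),cv2.minEnclosingCircle(cap[:,:2].astype(np.float32)*1000), cap.mean(0))
b=sel(.40,.55,-.25,-.09,.006,.058); print("body pts",b.shape); 
s=sel(.40,.55,-.25,-.09,.03,.066)
print(cv2.minAreaRect(s[:,:2].astype(np.float32)*1000),cv2.minAreaRect(b[:,:2].astype(np.float32)*1000))
dr=sel(.42,.55,.26,.37,.012,.12)
for lo in np.arange(.01,.11,.01):
    e=dr[(dr[:,2]>lo)&(dr[:,2]<lo+.01)]
    if len(e)>3: print(lo,len(e),e.mean(0),e.min(0),e.max(0))
cr=p[80:170,400:500].astype(np.uint8)[:,:,::-1]; cv2.imwrite("pics/stock_crop.png",cv2.resize(cr,None,fx=6,fy=6,interpolation=cv2.INTER_CUBIC))
np.save("pics/b.npy",b)
E
```

```text
table z 0.00046483659187680586 0.0008294388202512296
crate ((545.7619018554688, 67.41242980957031), (205.71255493164062, 139.0657958984375), 88.32988739013672) 0.04338086981465212
crate fit [ 0.5452  0.067  -0.0307] 0.0003098827603119933 5553
cap (1188, 3) 0.11426954962064723 ((476.28338623046875, -179.3919677734375), 20.480880737304688) [ 0.4766 -0.1778  0.114 ]
body pts (552, 3)
((475.6969909667969, -177.98382568359375), (54.53635025024414, 54.31494140625), 24.8951473236084) ((481.5288391113281, -163.5021209716797), (37.79511260986328, 69.81423950195312), 70.91300201416016)
0.01 132 [0.4943 0.2982 0.0156] [0.4667 0.269  0.0121] [0.5498 0.3156 0.0199]
0.02 140 [0.4845 0.3023 0.025 ] [0.4672 0.298  0.02  ] [0.5022 0.3132 0.0299]
0.03 153 [0.4848 0.3019 0.0348] [0.4669 0.2969 0.03  ] [0.5008 0.315  0.04  ]
0.04 170 [0.4837 0.3024 0.0449] [0.4671 0.2967 0.0401] [0.5018 0.3149 0.05  ]
0.05 237 [0.4852 0.304  0.0556] [0.4677 0.2973 0.05  ] [0.5018 0.3212 0.06  ]
0.060000000000000005 281 [0.4841 0.309  0.0629] [0.4683 0.2999 0.06  ] [0.4993 0.3253 0.0699]
0.06999999999999999 155 [0.484  0.309  0.0757] [0.4739 0.3038 0.07  ] [0.4944 0.3227 0.08  ]
0.08 145 [0.485  0.3112 0.0836] [0.4744 0.3045 0.08  ] [0.4944 0.3219 0.0898]
0.09 112 [0.484  0.3112 0.0953] [0.4773 0.3081 0.09  ] [0.491  0.3176 0.0999]
0.09999999999999999 93 [0.4841 0.3136 0.1032] [0.4789 0.3079 0.1   ] [0.489  0.3199 0.1069]
```

View pics/stock_crop.png

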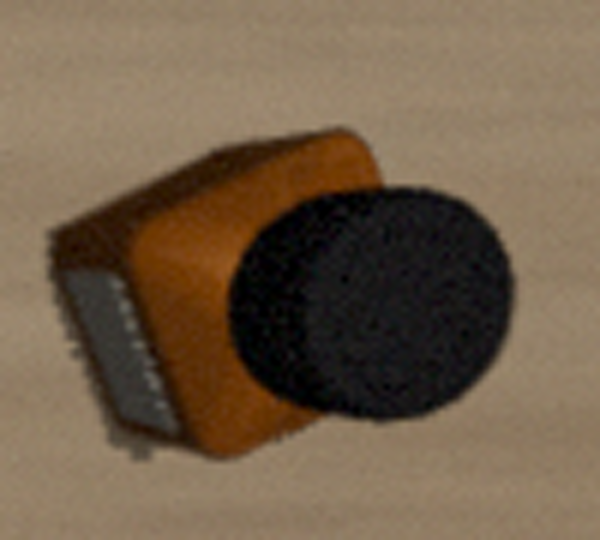

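```bash
python3 - <<'E'
from h import *
from scipy.optimize import minimize
z=np.load("pics/w1.npz"); P=pts(z["d"],z); d=z["d"]
m=(d>0)&(P[...,0]>.40)&(P[...,0]<.55)&(P[...,1]>-.25)&(P[...,1]<-.09)&(P[...,2]>.010)&(P[...,2]<.057)
b=P[m][:,:2]
# two visible faces: +y-ish and +x-ish ; signed-box distance with free centre/yaw
def cost(v):
    ca,sa=np.cos(v[2]),np.sin(v[2]); q=np.abs((b-v[:2])@np.array([[ca,-sa],[sa,ca]]))
    g=q-.019; o=np.linalg.norm(np.maximum(g,0),axis=1)+np.minimum(g.max(1),0)-.008
    return np.minimum(np.abs(o),.004).mean()
for a0 in (.2,.43,.6):
    r=minimize(cost,[.476,-.178,a0],method="Nelder-Mead",options=dict(xatol=1e-5,fatol=1e-8,initial_simplex=[[.476,-.178,a0],[.480,-.178,a0],[.476,-.174,a0],[.476,-.178,a0+.1]])); print(r.x,np.degrees(r.x[2]),r.fun)
E
```

```text
[ 0.476  -0.1792  0.4323] 24.771008283862574 0.00040783331283860015
[ 0.476  -0.1792  0.4319] 24.746706022716083 0.000407832368247695
[ 0.476  -0.1792  0.4322] 24.761091395472842 0.0004078330634892889
```

```bash
python3 - <<'E'
from h import *
r=np.radians
ap=r(-90-1.76+24.8+1.76)
ap=r(-90-1.76)+(r(24.8)+0.0307)
R=Rd(ap); x,y=.4761,-.179
print(np.degrees(ap))
manip.move_ptp([x,y,.15],R)
manip.move_l([x,y,.079],max_speed=.12)
print(manip.current_force())
manip.set_gripper(0.0,60)
print("w",manip.current_grip_width(),manip.current_force(),manip.current_ee_pos())
manip.move_l([x,y,.079+.03],max_speed=.1)
print("lift30",manip.current_force(),manip.current_grip_width(),manip.current_time())
shot("wrist","w2"); shot("side","s2")
E
```

```text
-65.20101956894838
[0.7922 0.6818 0.2789]
w 0.46744119818069413 [-0.9963 -1.9018  5.2586] [ 0.4764 -0.1793  0.0795]
lift30 [ 0.2708  0.3967 -3.2827] 0.4685781749822316 6.1583
```

View pics/w2.png

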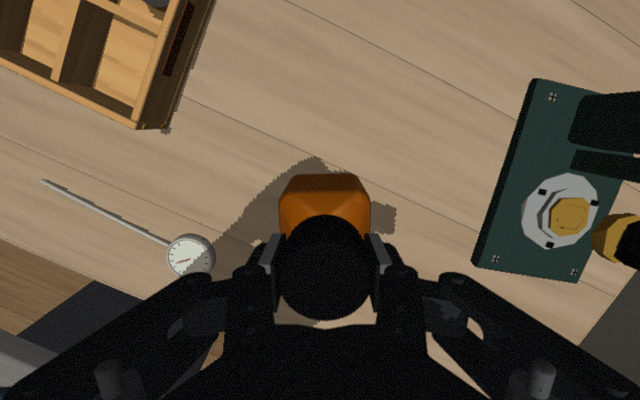

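View pics/s2.png

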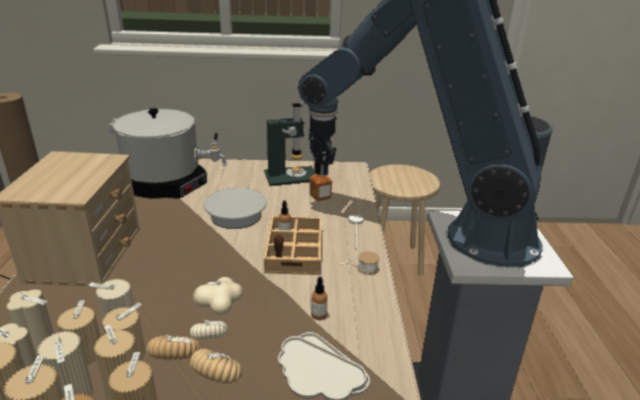

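The stock bottle is lifted. It shows square to the jaws at (280-370, 175-230) in the wrist view, and the force matches its weight. I'll carry it to the near-right cell.

```bash
python3 - <<'E'
from h import *
x,y=.4761,-.179; cx,cy=.5102,.0021
manip.move_l([x,y,.16],max_speed=.2)
manip.move_l([cx,cy,.16],Rd(np.radians(-90-1.76)),max_speed=.15)
print(manip.current_ee_pos(),manip.current_qpos(),manip.current_time())
shot("wrist","w3"); shot("side","s3"); shot("top","t3")
manip.move_l([cx,cy,.132],max_speed=.08)
print(manip.current_force(),manip.current_ft_torque())
E
```

```text
[0.51   0.0017 0.1596] [-0.0879  0.37    1.8238 -0.0002  0.9485  1.5137] 8.0417
[ 0.3661  0.7998 -4.3048] [-0.041  -0.05   -0.0728]
```

View pics/w3.png

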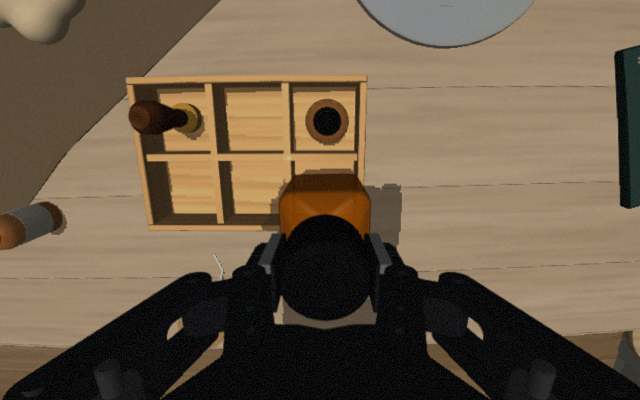

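View pics/s3.png

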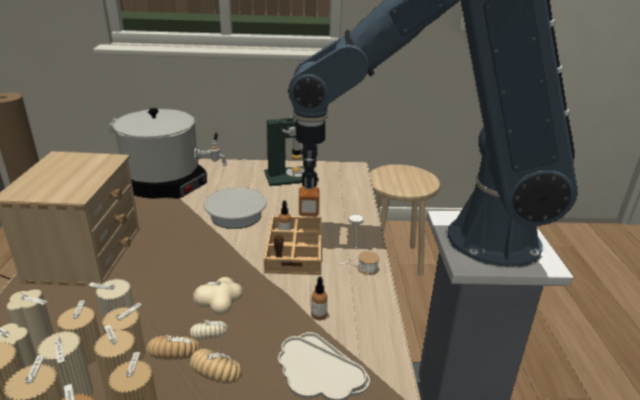

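```bash
python3 - <<'E'
from h import *
from scipy.optimize import minimize
def fit(z):
    P=pts(z["d"],z); d=z["d"]
    m=(d>0)&(P[...,0]>.46)&(P[...,0]<.63)&(P[...,1]>-.05)&(P[...,1]<.185)&(P[...,2]>.036)&(P[...,2]<.050)
    c=P[m]; print(np.median(c[:,2]))
    def cost(v):
        x,y,a=v; ca,sa=np.cos(a),np.sin(a)
        q=(c[:,:2]-[x,y])@np.array([[ca,-sa],[sa,ca]])
        dx=np.min(np.abs(q[:,[0]]-[-.066,0,.066]),1); dy=np.min(np.abs(q[:,[1]]-[-.099,-.033,.033,.099]),1)
        e=np.maximum(np.minimum(dx,dy)-.0025,0); out=np.maximum(np.abs(q)-[.069,.102],0).sum(1)
        return np.minimum(e,.01).mean()+np.minimum(out,.02).mean()
    r=minimize(cost,[.545,.067,-.03],method="Nelder-Mead",options=dict(initial_simplex=[[.545,.067,-.03],[.549,.067,-.03],[.545,.071,-.03],[.545,.067,.0]])); print(r.x,r.fun)
    return P
P=fit(np.load("pics/w3.npz"))
z=np.load("pics/w3.npz");d=z["d"]
m=(d>0)&(P[...,2]>.085)&(P[...,2]<.150)&(np.abs(P[...,0]-.51)<.06)&(np.abs(P[...,1])<.05)
m[:, :278]=0; m[:,372:]=0
b=P[m]
for lo in np.arange(.085,.15,.01):
    e=b[(b[:,2]>lo)&(b[:,2]<lo+.01)]
    if len(e): print(round(lo,3),len(e),e.min(0),e.max(0))
fit(np.load("pics/t3.npz"))
E
```

```text
0.04270750269443767
[ 0.5458  0.0671 -0.0319] 0.00019414300109665863
0.085 250 [ 0.5323 -0.0243  0.085 ] [0.5697 0.0258 0.095 ]
0.095 186 [ 0.534 -0.023  0.095] [0.5698 0.0256 0.105 ]
0.105 226 [ 0.5318 -0.0247  0.105 ] [0.5698 0.0259 0.115 ]
0.115 243 [ 0.5314 -0.025   0.1151] [0.5369 0.0259 0.1249]
0.125 281 [ 0.5328 -0.0241  0.1251] [0.5369 0.026  0.135 ]
0.135 1404 [ 0.5098 -0.0256  0.135 ] [0.5368 0.0286 0.145 ]
0.145 1336 [ 0.5084 -0.0218  0.145 ] [0.534 0.025 0.15 ]
0.04486034320530331
[ 0.5445  0.0676 -0.0286] 0.00018648700162933975
```

```bash
python3 - <<'E'
from h import *
cx,cy=.5109,.0026
for zz in (.120,.105,.092,.087,.085):
    manip.move_l([cx,cy,zz],max_speed=.06)
    f=manip.current_force(); print(zz,manip.current_ee_pos(),f)
    if abs(f[2]+3.5)>12 or np.hypot(f[0],f[1])>12: print("STOP");break
print(manip.current_time())
shot("side","s4"); shot("wrist","w4")
E
```

```text
0.12 [0.5107 0.0027 0.1197] [ 0.2291  0.1826 -3.0506]
0.105 [0.5107 0.0026 0.1046] [ 0.4187  0.8871 -2.5231]
0.092 [0.5107 0.0026 0.0916] [-0.4099 -0.6382 -2.6537]
0.087 [0.5108 0.0026 0.0868] [-0.0505 -0.4765 -1.9838]
0.085 [0.5113 0.0026 0.0855] [-1.2668  0.1751  4.4454]
10.3083
```

View pics/w4.png

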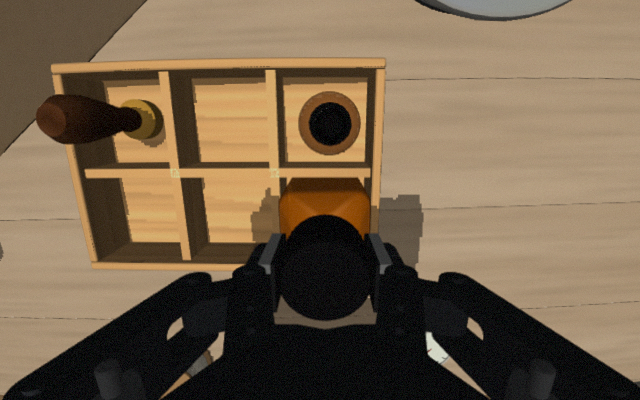

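The stock bottle is seated: contact came at the expected height with about 8 N of load change, and it slid in freely. I'll release it and pick the dropper by its collar.

```bash
python3 - <<'E'
from h import *
manip.set_gripper(1.0)
manip.move_l([.5109,.0026,.17],max_speed=.2)
x,y=.4843,.3145
R=Rd(np.radians(-91.76))
shot("side","s5"); shot("wrist","w5")
manip.move_ptp([x,y,.17],R)
manip.set_gripper(0.6)
manip.move_l([x,y,.068],max_speed=.12)
print(manip.current_force())
manip.set_gripper(0.0,25)
print("w",manip.current_grip_width(),manip.current_force(),manip.current_ee_pos())
manip.move_l([x,y,.10],max_speed=.1)
print(manip.current_force(),manip.current_grip_width(),manip.current_time())
shot("wrist","w6"); shot("side","s6")
E
```

```text
[-0.2296  0.5483 -0.409 ]
w 0.22361830062421562 [-0.0979  1.0219  4.9182] [0.4847 0.3148 0.0686]
[ 0.092  -1.0855 -1.5963] 0.22783961635600788 15.0833
```

View pics/w5.png

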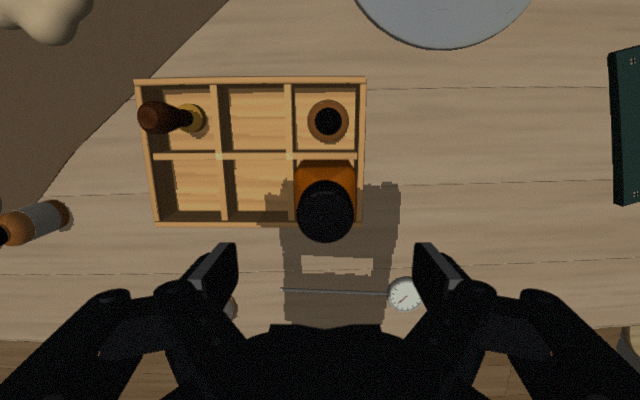

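View pics/w6.png

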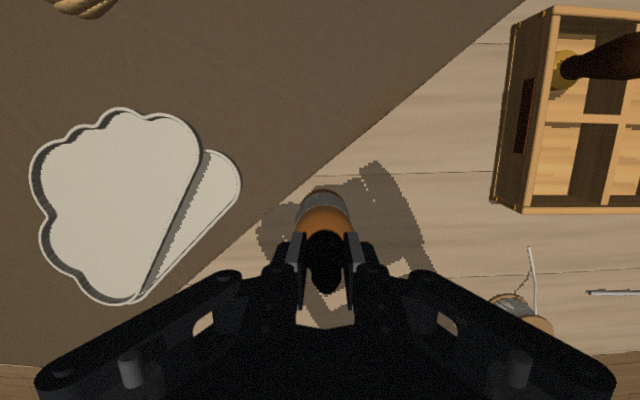

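View pics/s6.png

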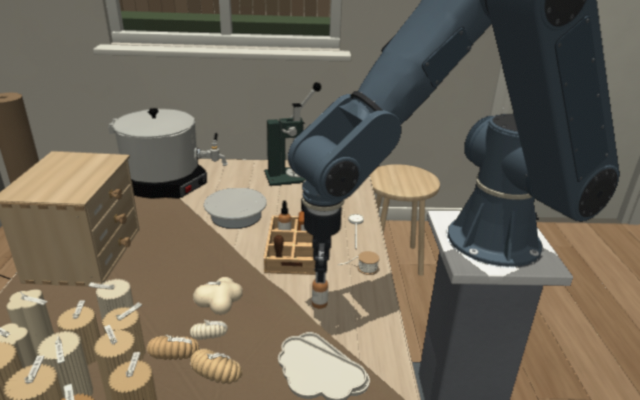

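Dropper is held upright by its collar at (325,235) in the wrist view. I'll take it to the near-left cell.

```bash
python3 - <<'E'
from h import *
manip.move_l([.4843,.3145,.145],max_speed=.15)
cx,cy=.5146,.134
manip.move_l([cx,cy,.145],max_speed=.15)
shot("wrist","w7")
for zz in (.11,.090,.080,.0745):
    manip.move_l([cx,cy,zz],max_speed=.08)
    f=manip.current_force(); print(zz,manip.current_ee_pos(),f)
    if abs(f[2])>12 or np.hypot(f[0],f[1])>10: print("STOP");break
print(manip.current_time()); shot("wrist","w8")
E
```

```text
0.11 [0.5147 0.1341 0.11  ] [-0.5623 -0.4383 -0.6366]
0.09 [0.5145 0.134  0.0898] [-0.9826 -0.3173  0.3681]
0.08 [0.5144 0.134  0.0798] [-0.4223 -0.3428 -1.707 ]
0.0745 [0.515  0.1341 0.0747] [1.0534 1.1188 2.7409]
18.5583
```

View pics/w8.png

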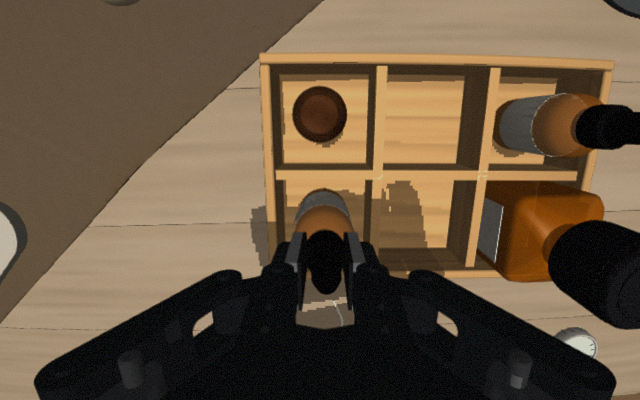

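```bash
python3 - <<'E'
from h import *
manip.set_gripper(0.6)
manip.move_l([.5146,.134,.17],max_speed=.2)
manip.set_gripper(1.0)
manip.move_ptp([.47,.03,.24],Rd(np.radians(-91.76)))
p,d,k=shot("wrist","w9")
print(manip.look_for("wrist","safety_cap_mid"),manip.current_time())
P=pts(d,k); m=(d>0)&(np.abs(P[...,0]-.51)<.06)&(np.abs(P[...,1])<.06)&(P[...,2]>.114)&(P[...,2]<.127)
c=P[m]; print(len(c),np.median(c[:,2]),cv2.minEnclosingCircle(c[:,:2].astype(np.float32)*1000),c.mean(0))
E
```

```text
[{'at': [0.5068, 0.0002, 0.1165], 'confidence': 0.97}, {'at': [0.5561, 0.0797, 0.0077], 'confidence': 0.22}] 20.775
1612 0.12043103327844532 ((510.7068786621094, 2.434445381164551), 20.6824951171875) [0.5113 0.0028 0.1203]
```

View pics/w9.png

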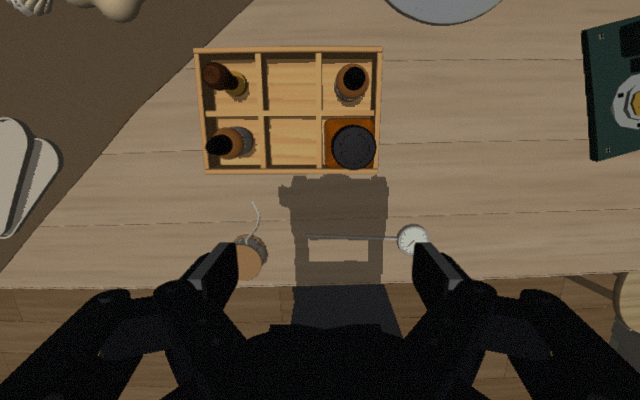

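Both bottles stand released in their cells, stock at (350,147) and dropper at (230,143), and the cap top reads z = 0.120 as it should. Next: grip the cap and press.

```bash
python3 - <<'E'
from h import *
x,y=.5109,.0026; a0=np.radians(-125)
q=manip.inverse_kinematics([x,y,.17],Rd(a0)); print(q)
manip.move_ptp([x,y,.17],Rd(a0))
manip.move_l([x,y,.087],max_speed=.12)
f0=manip.current_force(); print(f0)
manip.set_gripper(0.0,80)
print("w",manip.current_grip_width(),manip.current_force(),manip.current_ee_pos())
for dz in (.002,.004,.005,.006):
    manip.move_l([x,y,.087-dz],max_speed=.03)
    manip.dwell(.1)
    f=np.mean([manip.current_force() for _ in range(3)],0); print(dz,f,manip.current_ee_pos()[2])
    if f[2]>22: break
print(manip.current_time(),manip.current_qpos())
E
```

```text
[-0.0861  0.3567  1.8131 -0.      0.9719  2.0956]
[-0.5244 -0.3784 -0.4934]
w 0.46216177717824786 [-1.0171  1.1377  4.5487] [0.5112 0.0027 0.0874]
0.002 [-0.7454  0.8366  6.7164] 0.0854278897633571
0.004 [-2.4586  0.9332  9.0704] 0.0835612120340569
0.005 [-2.1315  0.6109  8.994 ] 0.08263075675793738
0.006 [-2.9253  0.1592 10.2184] 0.08170772237536943
24.0833 [-0.086   0.4946  1.871   0.0001  0.7749  2.0956]
```

```bash
python3 - <<'E'
from h import *
x,y=.5109,.0026; z=.087-.0068
manip.move_l([x,y,z],max_speed=.03)
print(manip.current_force(),manip.current_ee_pos())
for da in range(8,73,8):
    manip.move_l([x,y,z],Rd(np.radians(-125+da)),max_speed=.05)
    f=manip.current_force();t=manip.current_ft_torque(); print(da,f,t[2],manip.current_ee_pos(),round(manip.current_time(),2))
    if abs(t[2])>2.5 or f[2]>40: print("STOP");break
R=manip.current_tcp_rot(); print(np.degrees(np.arctan2(R[1,1],R[0,1])))
manip.dwell(.1); shot("wrist","w10"); shot("top","t10")
E
```

```text
[-2.8827  0.6232 13.9166] [0.5114 0.0026 0.0812]
8 [-1.792   0.7048 12.0556] 0.04497727779196573 [0.5116 0.0026 0.0812] 24.62
16 [-1.4744 -0.0682 12.704 ] 0.03960251098917499 [0.5117 0.0025 0.0812] 24.92
24 [-1.2918 -0.0287 13.0147] 0.002085281377248019 [0.5118 0.0025 0.0812] 25.21
32 [-1.2428 -0.4909 12.3764] 0.04626525789088211 [0.5118 0.0025 0.0812] 25.5
40 [-1.4857 -0.9741 11.3996] 0.048473611407168465 [0.5117 0.0025 0.0812] 25.79
48 [-1.1258 -0.5058 12.0525] 0.045045222497771584 [0.5118 0.0025 0.0812] 26.08
56 [-0.542  -0.4445 12.2203] 0.11448783318217054 [0.5118 0.0025 0.0812] 26.38
64 [-1.7907 -0.9334 11.6357] 0.054789676984513605 [0.5117 0.0024 0.0812] 26.67
72 [-0.088   0.1697 11.3588] 0.09630841082636067 [0.5118 0.0025 0.0812] 26.96
-52.95838360900592
```

View pics/w10.png

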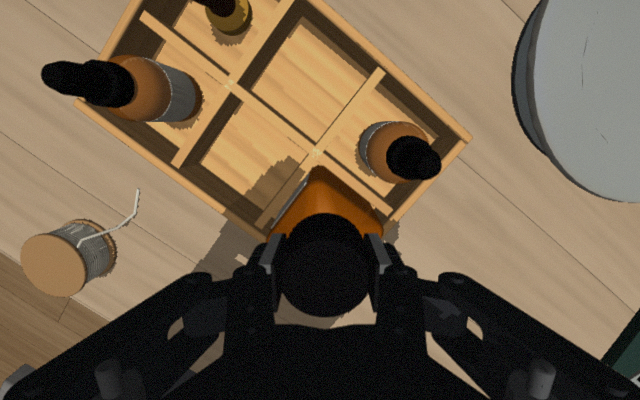

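Twisted 72° with the cap down and only small torque. I'll do a careful test lift, since a locked bottle would show as about −3.5 N.

```bash
python3 - <<'E'
from h import *
x,y=.5109,.0026
for z in (.085,.088,.091,.095,.100):
    manip.move_l([x,y,z],max_speed=.04)
    manip.dwell(.05)
    f=np.mean([manip.current_force() for _ in range(5)],0); print(z,f,manip.current_ft_torque()[2],manip.current_ee_pos())
    if f[2]<-9: print("STOP");break
shot("side","s11"); shot("wrist","w11"); print(manip.current_time())
E
```

```text
0.085 [-0.2106  0.1805  6.7901] 0.0005633249904198091 [0.5118 0.0025 0.0857]
0.088 [ 1.4542 -0.5926  4.6248] 0.06869850707141394 [0.5114 0.0025 0.0883]
0.091 [ 0.9443 -0.9407  1.1998] -0.017648120485553132 [0.5106 0.0026 0.0908]
0.095 [ 0.8974 -0.1257  0.1285] 0.000550120408267029 [0.5108 0.0026 0.095 ]
0.1 [-0.2794  0.3652  0.4811] 0.0305792073187308 [0.5109 0.0026 0.1001]
28.8
```

View pics/w11.png

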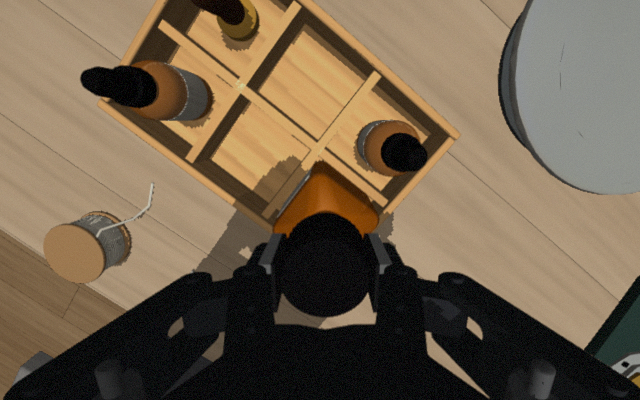

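The cap lifts free at about 0 N. I'll raise it so the rim sits 5 cm above the mouth.

```bash
python3 - <<'E'
from h import *
manip.move_l([.5109,.0026,.1575],max_speed=.08)
manip.dwell(.3)
print(manip.current_ee_pos(),manip.current_force(),manip.current_grip_width(),manip.current_time())
p,d,k=shot("side","s12"); shot("wrist","w12"); shot("top","t12")
for n in ["safety_cap_mid","stock_bottle_mid","dropper_bottle_mid","spare_dropper","seal_stamp","spool","probe_thermometer"]:
    r=manip.look_for("side",n); print(n,[(np.round(q["at"],3).tolist(),round(q["confidence"],2)) for q in r[:2]])
for X in ([.511,.0026,.108],[.511,.0026,.158],[.511,.0026,.190]): print(proj(X,k))
c=p[110:300,220:400,::-1]; cv2.imwrite("pics/s12c.png",cv2.resize(c,None,fx=3.1,fy=3.1,interpolation=cv2.INTER_CUBIC))
E
```

```text
[0.5108 0.0026 0.1572] [-0.0772  0.761  -0.211 ] 0.4669259394508776 29.9667
safety_cap_mid [([0.516, 0.02, 0.181], 0.56)]
stock_bottle_mid [([0.508, 0.023, 0.068], 0.82)]
dropper_bottle_mid [([0.516, 0.144, 0.064], 0.71), ([0.36, 0.157, 0.033], 0.26)]
spare_dropper [([0.572, 0.009, 0.061], 0.88)]
seal_stamp [([0.581, 0.141, 0.065], 0.58), ([0.571, 0.01, 0.065], 0.22)]
spool [([0.363, 0.158, 0.034], 0.86)]
probe_thermometer [([0.375, -0.076, 0.011], 0.64)]
(np.float64(308.1192651076518), np.float64(202.24902269576864))
(np.float64(308.4515674781784), np.float64(185.4315832495202))
(np.float64(308.6703955644945), np.float64(174.34079300207378))
```

View pics/s12c.png

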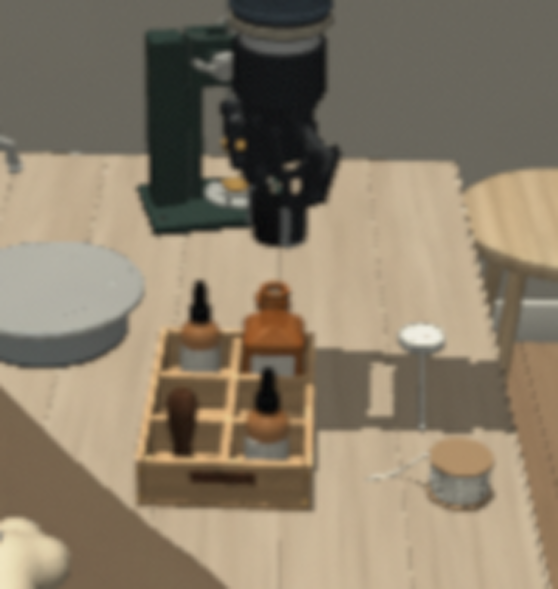

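View pics/w12.png

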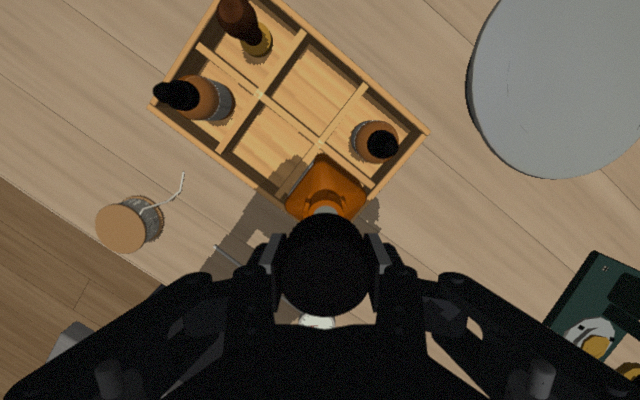

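The bottle is open and seated, with its mouth at (309,202). The cap is held level with its rim at about (309,188), as predicted for 5 cm of clearance. Nothing else has moved, so I'll hand in.

```bash
python3 -c "
from bench import manip
manip.sign_off(); print(manip.current_time(),manip.current_force(),manip.current_grip_width())"
```

```text
the job is handed in; nothing more can be done
the job is handed in; nothing more can be done
```

The job is done and handed in at about 30 s on the robot's clock, out of the 58 s allowed.

- **Bottles:** I put the stock bottle in the near-right cell and the dropper bottle in the near-left cell, and let go of both. Both stood upright inside their cells afterwards.
- **Cap:** I pressed it down about 6 mm (11–14 N), turned it 72° anticlockwise and lifted it off. The lift force fell to about zero, so it was free and the bottle stayed seated. The stock bottle may have turned slightly in its cell during the twist; I did not measure this.
- **Final pose:** The gripper holds the cap level over the mouth with the rim about 5 cm above it. Arm pose and side picture agree: expected image row about 185 for the rim centre; its front edge shows at about 188.
- **Other things:** The spare dropper, stamp, spool and thermometer were found within about 1 cm of where they started, and I saw no sign that any of them moved. The network never found the lever press; in the pictures it stands where it was.

No check failed. The only disagreements were a few low-confidence network mislabels, such as the cap reported as the stamp, which I rejected against the pictures and depth data. The side camera also reported the objects about 1–2 cm towards itself, as expected since it only sees their near faces.

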